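# Push the row of mortised blanks home and swing the latch behind it

## Robot

A 6-joint arm with a two-finger parallel gripper is mounted at the origin on the work surface. World frame = base frame: x ahead of the robot, y to its left, z up, the work surface at z = 0. Lengths are in m, angles in rad, forces in N, time in s.
With the tool pointing down it reaches from about 0.325 to 0.775 m from the base axis. Payload 5.5 kg.
Tool frame: the origin (TCP) lies midway between the tips of the shut fingers; the grasp point (between the pads) lies 19 mm behind it (arm.grasp_offset is the z of the grasp point in the tool frame, in m); z points along the fingers, y is the line along which they close (so a half turn about z gives the same grasp; the last joint's range is limited). The gripper opens to 88 mm and grips with 3 to 60 N. Pads are 20 mm wide; open, the fingers measure 115 mm over their backs; the gripper's body (75 mm by 178 mm) begins 61 mm behind the grasp point.
Start: joints at [1.229, 0.091, 1.231, -0, 1.82, -0.057], TCP at [0.169, 0.576, 0.223] pointing down, gripper open.
Joint ranges: [-2.87, 2.87], [-0.86, 2.18], [0.17, 2.46], [-1.51, 4.65], [0.06, 2.69], [-2.65, 2.65]. Speed limits (rad/s): [2.57, 2.57, 3.01, 3.14, 3.14, 3.14].

## Interface

Orientations are given as a unit quaternion [x, y, z, w].
In Python, from station import arm gives the robot as it stands.
- The arm moves only by the shell command python3 -m crank 'ROWS' [OPENING] [FORCE]. ROWS is JSON, a list of rows, each a list of 2 entries, a list of its own where there are three numbers: the shift along the tool's x, y, z normalised to -1 to 1, where 1 is 75 cm, then the turn, a rotation vector about the tool's x, y, z normalised to -1 to 1, where 1 is pi rad. In form: [[[tx, ty, tz], [wx, wy, wz]], ...]. A call has 1 to 20 rows; each row is the pose to reach, as a shift and turn from the pose commanded when the call began, along the tool's axes at that moment, turning the shorter way round; what a row does not reach only later rows make up. A row lasts 1/10 s, in which the tool goes at most 50 mm and 8.59 degrees, less where a joint would pass 70% of its speed; a pose out of reach is approached as far as the arm can. A call with a number of a shift or a turn outside -1 to 1 is refused whole. A call with a gripper value outside its range is refused whole. OPENING is the opening, from 0 (shut) to 1 (fully open), set as the call begins (- or left out, the last holds). The fingers move at their own pace and stop on an object; FORCE is the grip in N (left out, the last holds). Time passes only in rows, so rows that repeat a pose let the fingers close. It gives the time, the measured TCP pose, the force, the opening and the grip force at its end, in the units of the state.
- arm.read_state(): the state, without advancing time (a new reading comes with each control period).
- arm.grab_frame(name): name is "side" or "top" or "wrist"; returns (picture, depth): 384x512x3 uint8, red, green, blue; 384x512 float32, m along the optical axis (not along the pixel's ray), 0 where there is no reading.
- arm.calibration(name): a dict with "fx", "fy", "cx", "cy" (pixels), "rvec" (rotation vector, rad) and "tvec" (3), from world to camera coordinates, as OpenCV has them. Camera axes: x right, y down, z forward; pixel columns grow to the right and rows downward; lengths in m; the calibration is good to about 2 mm. A picture is of the moment at which its call begins: read the wrist's pose just before it. calibration takes no time and is no camera call; for the wrist camera it gives the pose at the moment of the call.
- arm.finish_job(): hands the job in; it is judged then, once.
The state is a dict: "time": time; "qpos": joint angles; "dq": joint speeds; "tau": joint torques, N m; "tool_pos": TCP position; "ee_rot": TCP orientation; "force": force on the tool from outside, world axes, zero at the start; "moment": the same for the moment, N m; "width": finger opening in m; "finger_force": force on a finger pad.
Only numpy, scipy, OpenCV 4.12 (cv2) and the standard library are available. Lean on these libraries where they do the work, as an engineer would, in place of code of your own. Each camera call takes 0.05 s, during which the arm holds its last target. There are 200 camera calls.

## Task

Push the four wooden blanks along the jig's rail together, as one touching row, until the front one is fully home against the blue end stop with no gaps left in the row. Then push the red latch bar round until it is fully closed across the rail behind the last blank. Only push: do not lift or tip any blank or pull the row apart, leave everything else on the bench where it is, and finish clear of everything.

Things in the scene. Friction and masses are not known exactly. Their poses are not given: they have to be found in the camera images.
- jig: The jig, fixed to the bench: brown board 135 x 360 mm, 18 mm thick, with a straight rail on top. Origin: on the bench top (z 0) under the middle of the rail. y axis: along the rail towards the end stop; x: across the rail, away from the robot; z up. Turned at most 0.35 rad from the world axes. The rail is a channel 52 mm wide, jig x -26 to +26, y -180 to +150 mm, open at its -y end.
- stop_face (a point): The foot of the blue end stop's face, on the rail's centre line, on the board's top (18 mm above the bench), at jig x 0, y +150 mm. Axes as the jig's. The stop is 40 mm high. The channel is bounded on the +x side by a grey fence 28 mm high and 16 mm thick, on the -x side by an aluminium lip 8 mm high and 8 mm thick (heights above the board).
- latch_pivot (a point): The vertical hinge axis of the red latch bar, 39 mm above the bench (half-way up the bar), at jig x = -48, y = -3 mm: just outside the lip, level with the back of the row when the row is home. Axes as the jig's.
- latch_tip (a point): The free end of the red latch bar, on its centre line and half-way up. The bar is 66 mm long from the hinge axis, 10 mm wide, 18 mm high, its underside 30 mm and its top 48 mm above the bench (12 and 30 mm above the board, so it passes over the lip). Round hub of 9 mm radius at the hinge.
- latch (a joint): Angle of the red latch bar, rad; grows counter-clockwise seen from above. 0: open, pointing to jig -y along the outside of the lip; starts at -0.6 to 0.1. 1.57: closed at its own hard stop, pointing to jig +x straight across the rail, its face 4 mm behind the last blank of a row that is fully home. Light friction (0.05 N m); stays where it is left.
- blank_1: Pale loose wooden blank 1 of the row (nearest the end stop): 36 mm along the rail (y), 50 mm across (x), 44 mm high, about 60 g, a 30 x 10 mm slot 12 mm deep in its top. Origin: centre of its underside; axes as the jig's. 1 mm play to each side. The row starts touching, its front 60 to 120 mm short of the stop; home is jig y = 132 mm.
- blank_2: Pale loose wooden blank 2 of the row (second): 36 mm along the rail (y), 50 mm across (x), 44 mm high, about 60 g, a 30 x 10 mm slot 12 mm deep in its top. Origin: centre of its underside; axes as the jig's. 1 mm play to each side. The row starts touching, its front 60 to 120 mm short of the stop; home is jig y = 96 mm.
- blank_3: Pale loose wooden blank 3 of the row (third): 36 mm along the rail (y), 50 mm across (x), 44 mm high, about 60 g, a 30 x 10 mm slot 12 mm deep in its top. Origin: centre of its underside; axes as the jig's. 1 mm play to each side. The row starts touching, its front 60 to 120 mm short of the stop; home is jig y = 60 mm.
- blank_4: Pale loose wooden blank 4 of the row (last, farthest from the stop): 36 mm along the rail (y), 50 mm across (x), 44 mm high, about 60 g, a 30 x 10 mm slot 12 mm deep in its top. Origin: centre of its underside; axes as the jig's. 1 mm play to each side. The row starts touching, its front 60 to 120 mm short of the stop; home is jig y = 24 mm.
- spare: Bystander: a loose dark wooden blank like those in the row (50 x 36 x 44 mm), standing on the bench between the robot and the jig. Origin: centre of its underside.
- chuck: Bystander: a steel drill chuck, 44 mm across and 52 mm high, on the bench beyond the fence. Origin: centre of its underside.
- driver: Bystander: a screwdriver lying on the bench beyond the fence, roughly along the jig. Origin: under its middle.
- oil: Bystander: an oil bottle, 52 mm across and 130 mm high, on the left of the bench. Origin: centre of its underside.
- case: Bystander: a flat wooden case 130 x 110 x 43 mm on the right of the bench. Origin: centre of its underside.
- square: Bystander: a try square lying on the bench on the left of the bench, 18 x 110 mm stock 16 mm high with a 150 mm steel blade. Origin: under the middle of the stock.
Not all that is in view belongs to the job. Leave any green or turquoise look-alike of the blank_4 alone.

How it is judged:
By the outcome, as a careful person would: the job done as asked, in the order asked, and still so for the second after the job is handed in, with the robot touching nothing.
It also fails if it takes over 53 s, if anything falls off the work surface, if the arm or the gripper's body presses on something with over 40 N, if the wrist force passes 120 N, or if a joint passes its speed limit or range.

## Working session

There is one attempt and no reset: what is moved stays moved. The work goes in short steps, Python scripts to look and compute and a shell command to move; the robot and the scene stay as the last step left them, time stands still between calls to the robot, and variables do not carry over. Pictures are saved under pics/ and viewed, at most 10 in all, crops included, and the job is handed in when it is done.

```bash
ls; mkdir -p pics
python3 - <<'E'
from station import arm
import cv2,numpy as np
s=arm.read_state();print(s['time'],s['tool_pos'],s['ee_rot'],s['width'])
for n in('top','side'):
    c=arm.calibration(n);print(n,c)
    p,d=arm.grab_frame(n);np.savez(f'{n}0.npz',p=p,d=d)
    cv2.imwrite(f'pics/{n}0.png',p[...,::-1])
E
```

```text
pics
0.0 [0.16848705 0.57555685 0.22153578] [ 1.41923225e-01  9.89877213e-01 -9.31116400e-04 -1.87868029e-04] 0.08788532259866486
top {'fx': 458.6471767963498, 'fy': 458.6471767963498, 'cx': 252.26911648011736, 'cy': 188.47573220294132, 'rvec': array([ 2.1561846 , -2.15761494,  0.11476997]), 'tvec': array([-7.31904396e-04,  5.55713820e-01,  1.24508889e+00])}
side {'fx': 347.65461409531815, 'fy': 347.65461409531815, 'cx': 252.66459591837378, 'cy': 192.63359421557962, 'rvec': array([ 2.15093216, -0.35285091,  0.16114821]), 'tvec': array([-0.4958672 ,  0.14300956,  1.1985047 ])}
```

View pics/top0.png

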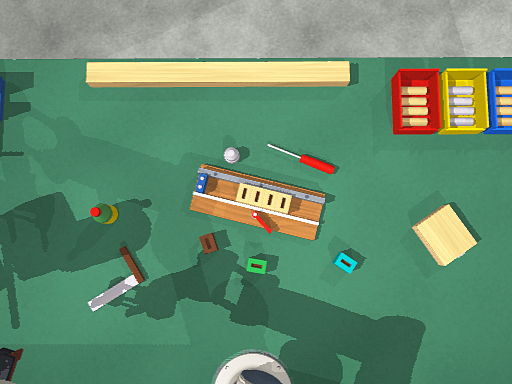

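View pics/side0.png

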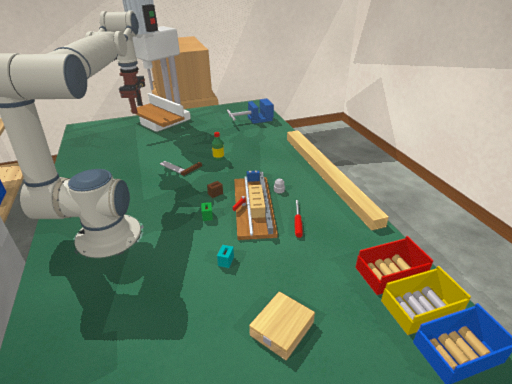

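```bash
cat > h.py <<'E'
import numpy as np,cv2
from station import arm
def rays(n,uv):
    c=arm.calibration(n);R=cv2.Rodrigues(c['rvec'])[0];C=-R.T@c['tvec']
    uv=np.atleast_2d(uv).astype(float)
    d=np.c_[(uv[:,0]-c['cx'])/c['fx'],(uv[:,1]-c['cy'])/c['fy'],np.ones(len(uv))]@R
    return C,d
def onplane(n,uv,z):
    C,d=rays(n,uv);return C+d*((z-C[2])/d[:,2])[:,None]
def cloud(n,dep):
    v,u=np.indices(dep.shape);C,d=rays(n,np.c_[u.ravel(),v.ravel()])
    return (C+d*dep.ravel()[:,None]).reshape(*dep.shape,3)
def blobs(m,amin=20):
    n,l,s,c=cv2.connectedComponentsWithStats(m.astype(np.uint8))
    return [(l==i) for i in range(1,n) if s[i,4]>=amin]
E
python3 - <<'E'
from h import *
f=np.load('top0.npz');p,d=f['p'],f['d'];P=cloud('top',d)
h=cv2.cvtColor(p,cv2.COLOR_RGB2HSV);H,S,V=[h[...,i].astype(int) for i in range(3)]
roi=np.zeros(H.shape,bool);roi[155:250,185:335]=1
M={'blank':((H>12)&(H<30)&(V>190)&(S>40)&(S<150),.062),'stop':((H>100)&(H<125)&(S>130),.058),'red':(((H<6)|(H>174))&(S>170)&(V>120),.048),'board':((H>5)&(H<20)&(S>120)&(V>90),.018),'lip':((S<50)&(V>200),.026)}
for k,(m,z) in M.items():
    for b in blobs(m&roi):
        vu=np.argwhere(b);W=onplane('top',vu[:,::-1],z)[:,:2]
        r=cv2.minAreaRect((W*1000).astype(np.float32))
        print(k,len(vu),'px',vu[:,::-1].mean(0).round(),'zmed',np.median(P[b][:,2]).round(4),'rect',np.round(r[0],1),np.round(r[1],1),round(r[2],1))
x,y,w,hh=180,150,150,100
cv2.imwrite('pics/crop.png',cv2.resize(p[y:y+hh,x:x+w,::-1],None,fx=5,fy=5,interpolation=cv2.INTER_CUBIC))
E
```

```text
blank 886 px [263. 198.] zmed 0.0614 rect [526.1 -31. ] [146.   52.8] 75.9
stop 143 px [201. 183.] zmed 0.0572 rect [568.4 138.1] [24.5 53.8] 77.9
red 303 px [317. 164.] zmed 0.0234 rect [ 622.3 -179.7] [97.1 24.5] 67.7
red 96 px [262. 222.] zmed 0.0468 rect [464.  -27.1] [73.3 15.7] 43.1
board 519 px [263. 180.] zmed 0.0176 rect [580.8 -29.1] [357.9  11.6] 76.0
board 573 px [222. 189.] zmed 0.0175 rect [556.3  81.1] [98.1 50.2] 75.9
board 1868 px [253. 217.] zmed 0.0175 rect [476.8  -3. ] [358.3  42.8] 76.0
board 21 px [270. 198.] zmed 0.0517 rect [526.4 -49.8] [10.9 31.5] 75.8
board 605 px [303. 209.] zmed 0.0179 rect [ 508.9 -109.6] [166.9  49.8] 75.9
board 180 px [208. 242.] zmed 0.0431 rect [405.3 122.3] [48.6 36.9] 19.0
lip 50 px [229. 157.] zmed 0.0445 rect [643.1  66.1] [25.5 17.2] 89.9
lip 402 px [255. 208.] zmed 0.0255 rect [501.7  -9. ] [359.4   8.6] 76.0
```

View pics/crop.png

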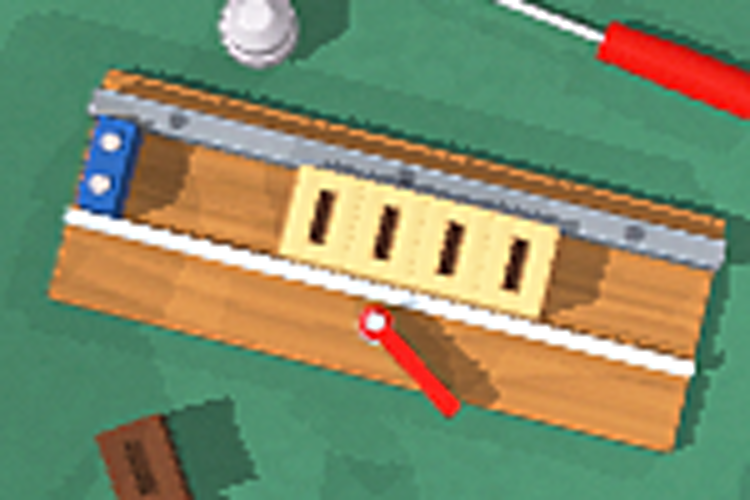

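The pale row in the channel is centred at pixel (263,198). Possible look-alikes are the dark spare (208,243), the green block (257,266), the turquoise block (346,262) and the case (445,235). By the description I choose the pale row, and the crop confirms it, with the latch hub at (255,214) and its tip at (271,231).

The jig origin is at about (530.8, -16.3) mm, yaw -14°. The sizes check out, the row spans jig y -87 to 57 mm, and the latch is at about -0.54 rad.

```bash
cat > g.py <<'E'
import sys,numpy as np
from scipy.spatial.transform import Rotation as R
from station import arm
a=np.radians(-14.0);J=np.array([[np.cos(a),-np.sin(a)],[np.sin(a),np.cos(a)]]);O=np.array([.5308,-.0163])
s=arm.read_state();T=R.from_quat(s['ee_rot']);p=s['tool_pos']
print('t',round(s['time'],2),'jig mm',((p[:2]-O)@J*1000).round(1),'z',round(p[2]*1000,1),'F jig',(s['force'][:2]@J).round(2),s['force'][2].round(2),'w',s['width'])
def shift(jx,jy,z,up=None):
    w=np.r_[O+J@np.array([jx,jy])/1000,z/1000];return (T.inv().apply(w-p)/.75).round(4).tolist()
# turn so tool y lies along jig y, z straight down
D=R.from_matrix(np.c_[np.r_[-J[:,0],0],np.r_[J[:,1],0],[0,0,-1]])
print('turn',((T.inv()*D).as_rotvec()/np.pi).round(4))
for t in sys.argv[1:]:print(t,shift(*map(float,t.split(','))))
E
python3 g.py 0,-128,200 0,-128,80 0,-128,28
```

```text
t 0.1 jig mm [-494.7  486.6] z 221.6 F jig [-1.   -0.23] 0.16 w 0.08783615378969181
turn [-0.0006 -0.     -0.0129]
0,-128,200 [-0.6923, -0.7921, 0.0302]
0,-128,80 [-0.6923, -0.7918, 0.1902]
0,-128,28 [-0.6923, -0.7917, 0.2595]
```

```bash
python3 -m crank '[[[-0.692,-0.792,0.03],[-0.0006,0,-0.0129]],[[-0.692,-0.792,0.03],[-0.0006,0,-0.0129]],[[-0.692,-0.792,0.03],[-0.0006,0,-0.0129]],[[-0.692,-0.792,0.03],[-0.0006,0,-0.0129]],[[-0.692,-0.792,0.03],[-0.0006,0,-0.0129]],[[-0.692,-0.792,0.03],[-0.0006,0,-0.0129]],[[-0.692,-0.792,0.03],[-0.0006,0,-0.0129]],[[-0.692,-0.792,0.03],[-0.0006,0,-0.0129]],[[-0.692,-0.792,0.03],[-0.0006,0,-0.0129]],[[-0.692,-0.792,0.03],[-0.0006,0,-0.0129]],[[-0.692,-0.792,0.03],[-0.0006,0,-0.0129]],[[-0.692,-0.792,0.03],[-0.0006,0,-0.0129]],[[-0.692,-0.792,0.03],[-0.0006,0,-0.0129]],[[-0.692,-0.792,0.03],[-0.0006,0,-0.0129]],[[-0.692,-0.792,0.03],[-0.0006,0,-0.0129]],[[-0.692,-0.792,0.03],[-0.0006,0,-0.0129]],[[-0.692,-0.792,0.03],[-0.0006,0,-0.0129]],[[-0.692,-0.792,0.03],[-0.0006,0,-0.0129]],[[-0.692,-0.792,0.03],[-0.0006,0,-0.0129]],[[-0.692,-0.792,0.03],[-0.0006,0,-0.0129]]]' 0
python3 g.py 0,-128,200 0,-128,80 0,-128,28
```

```text
time: 2.1
tool_pos: [0.4996, -0.1388, 0.2006]
ee_rot: [0.121, 0.993, 0.001, 0.0]
force: [0.8, -0.1, -0.2]
width: 0.0003
finger_force: 0.0
t 2.1 jig mm [  -0.6 -126.4] z 200.6 F jig [0.76 0.11] -0.16 w 0.0003204099426629494
turn [0.0006 0.0002 0.0006]
0,-128,200 [-0.0008, -0.0021, 0.0008]
0,-128,80 [-0.0007, -0.0024, 0.1608]
0,-128,28 [-0.0006, -0.0026, 0.2301]
```

Descend behind the row, then check from the side.

```bash
python3 -m crank '[[[-0.0007,-0.0024,0.06],[0,0,0]],[[-0.0007,-0.0024,0.12],[0,0,0]],[[-0.0007,-0.0024,0.16],[0,0,0]],[[-0.0006,-0.0026,0.19],[0,0,0]],[[-0.0006,-0.0026,0.215],[0,0,0]],[[-0.0006,-0.0026,0.23],[0,0,0]],[[-0.0006,-0.0026,0.23],[0,0,0]]]'
python3 g.py 0,-110,28 0,-100,28
python3 - <<'E'
from h import *
ims=[arm.grab_frame(n)[0][...,::-1] for n in('top','side')]
a=cv2.resize(ims[0][140:260,180:340],None,fx=4,fy=4);b=cv2.resize(ims[1][150:270,200:300],None,fx=4,fy=4)
cv2.imwrite('pics/down.png',cv2.resize(np.hstack([a,b]),(800,370)))
E
```

```text
time: 2.8
tool_pos: [0.4989, -0.1407, 0.0263]
ee_rot: [0.121, 0.993, 0.001, -0.001]
force: [-0.8, -0.2, 0.1]
width: 0.0006
finger_force: 0.0
t 2.8 jig mm [  -0.9 -128.4] z 26.3 F jig [-0.76 -0.43] 0.09 w 0.0005533340595595144
turn [ 0.0007 -0.0008  0.0004]
0,-110,28 [-0.0012, 0.0245, -0.0022]
0,-100,28 [-0.0012, 0.0379, -0.0022]
```

View pics/down.png

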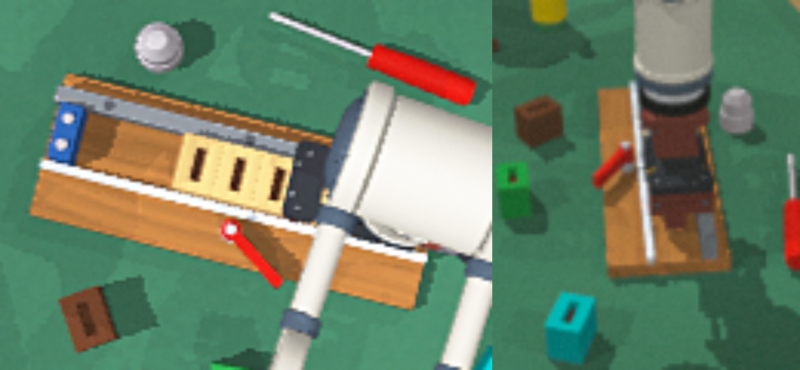

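```bash
python3 -m crank '[[[-0.0012,0.006,-0.002],[0,0,0]],[[-0.0012,0.014,-0.002],[0,0,0]],[[-0.0012,0.022,-0.002],[0,0,0]],[[-0.0012,0.028,-0.002],[0,0,0]],[[-0.0012,0.032,-0.002],[0,0,0]],[[-0.0012,0.036,-0.002],[0,0,0]],[[-0.0012,0.04,-0.002],[0,0,0]],[[-0.0012,0.046,-0.002],[0,0,0]],[[-0.0012,0.053,-0.002],[0,0,0]],[[-0.0012,0.06,-0.002],[0,0,0]],[[-0.0012,0.067,-0.002],[0,0,0]],[[-0.0012,0.074,-0.002],[0,0,0]],[[-0.0012,0.081,-0.002],[0,0,0]],[[-0.0012,0.088,-0.002],[0,0,0]],[[-0.0012,0.095,-0.002],[0,0,0]],[[-0.0012,0.102,-0.002],[0,0,0]],[[-0.0012,0.109,-0.002],[0,0,0]],[[-0.0012,0.115,-0.002],[0,0,0]],[[-0.0012,0.119,-0.002],[0,0,0]],[[-0.0012,0.121,-0.002],[0,0,0]]]'
python3 g.py 0,-12,28 0,-6,28
python3 - <<'E'
from h import *
im=arm.grab_frame('top')[0][...,::-1]
cv2.imwrite('pics/mid.png',cv2.resize(im[140:260,180:340],None,fx=4,fy=4))
E
```

```text
time: 4.9
tool_pos: [0.5227, -0.0536, 0.0293]
ee_rot: [0.122, 0.993, 0.001, 0.0]
force: [-0.6, -1.7, 0.8]
width: 0.0006
finger_force: 0.9
t 4.9 jig mm [  1.2 -38.1] z 29.3 F jig [-0.21 -1.78] 0.83 w 0.0006177873844971717
turn [ 0.0006 -0.      0.0001]
0,-12,28 [0.0015, 0.0348, 0.0018]
0,-6,28 [0.0015, 0.0428, 0.0018]
```

View pics/mid.png

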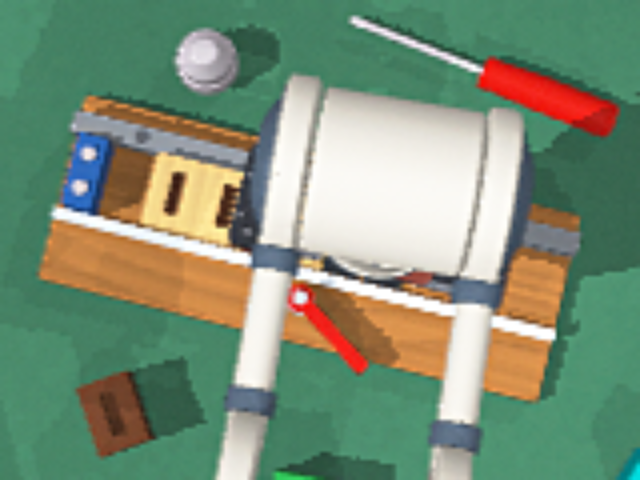

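The row moves straight: its front face is at about (150,185) in the crop and the stop face at about (105,175), so about 30 mm remain.

```bash
python3 -m crank '[[[0.0005,0.004,0],[0,0,0]],[[0.001,0.009,0],[0,0,0]],[[0.001,0.014,0],[0,0,0]],[[0.001,0.019,0],[0,0,0]],[[0.001,0.024,0],[0,0,0]],[[0.001,0.028,0],[0,0,0]],[[0.001,0.031,0],[0,0,0]],[[0.001,0.033,0],[0,0,0]],[[0.001,0.034,0],[0,0,0]]]'
for i in 1; do python3 g.py 0,-6,28;done
python3 -m crank '[[[0,0.001,0],[0,0,0]],[[0,0.002,0],[0,0,0]],[[0,0.003,0],[0,0,0]],[[0,0.003,0],[0,0,0]]]'
python3 g.py 0,-6,28
```

```text
time: 5.85
tool_pos: [0.5281, -0.0289, 0.0293]
ee_rot: [0.122, 0.993, 0.001, 0.0]
force: [-0.6, -1.9, 1.2]
width: 0.0004
finger_force: 1.1
t 5.85 jig mm [  0.4 -12.8] z 29.3 F jig [-0.1  -1.94] 1.24 w 0.00043971290923220014
turn [ 0.0006 -0.      0.0001]
0,-6,28 [0.0006, 0.0091, 0.0018]
time: 6.25
tool_pos: [0.5287, -0.0267, 0.0294]
ee_rot: [0.122, 0.993, 0.001, 0.0]
force: [-0.6, -1.5, 0.7]
width: 0.0005
finger_force: 0.9
t 6.25 jig mm [  0.4 -10.6] z 29.4 F jig [-0.25 -1.62] 0.68 w 0.0005224712555885324
turn [0.0006 0.     0.    ]
0,-6,28 [0.0006, 0.0062, 0.0018]
```

```bash
for i in 1; do
python3 -m crank '[[[0,0.001,0],[0,0,0]],[[0,0.002,0],[0,0,0]],[[0,0.002,0],[0,0,0]]]' | grep -E 'pos|^force'
python3 -m crank '[[[0,0.001,0],[0,0,0]],[[0,0.002,0],[0,0,0]],[[0,0.002,0],[0,0,0]]]'| grep -E 'pos|^force'
done; python3 g.py
```

```text
tool_pos: [0.529, -0.0252, 0.0294]
force: [-1.5, -1.4, 0.5]
tool_pos: [0.5294, -0.0237, 0.0293]
force: [-0.2, -2.8, 0.8]
t 6.85 jig mm [ 0.4 -7.6] z 29.3 F jig [ 0.45 -2.8 ] 0.81 w 0.0003206444092274726
turn [ 0.0006 -0.      0.0001]
```

```bash
for i in 1; do
python3 -m crank '[[[0,0.001,0],[0,0,0]],[[0,0.0015,0],[0,0,0]],[[0,0.0015,0],[0,0,0]]]' | grep -E 'pos|^force'
done; python3 g.py
```

```text
tool_pos: [0.5297, -0.0227, 0.0294]
force: [0.8, -2.2, 0.2]
t 7.15 jig mm [ 0.4 -6.5] z 29.4 F jig [ 1.33 -1.97] 0.25 w 0.00027982790348165507
turn [0.0006 0.     0.    ]
```

```bash
for i in 1; do
python3 -m crank '[[[0,0.001,0],[0,0,0]],[[0,0.0015,0],[0,0,0]],[[0,0.0015,0],[0,0,0]]]' | grep -E 'pos|^force'
done; python3 g.py
```

```text
tool_pos: [0.5299, -0.0216, 0.0294]
force: [-0.4, -2.2, 0.3]
t 7.45 jig mm [ 0.4 -5.4] z 29.4 F jig [ 0.15 -2.22] 0.3 w 0.00044493537292747084
turn [0.0006 0.     0.0001]
```

```bash
python3 -m crank '[[[0,0.001,0],[0,0,0]],[[0,0.002,0],[0,0,0]],[[0,0.002,0],[0,0,0]]]' | grep -E 'pos|^force'
```

```text
tool_pos: [0.5303, -0.0201, 0.0294]
force: [-0.5, -2.0, -0.3]
```

```bash
python3 -m crank '[[[0,0.001,0],[0,0,0]],[[0,0.002,0],[0,0,0]],[[0,0.002,0],[0,0,0]]]' | grep -E 'pos|^force'
python3 - <<'E'
from h import *
im=arm.grab_frame('top')[0][...,::-1]
cv2.imwrite('pics/end.png',cv2.resize(im[155:225,185:285],None,fx=7,fy=7,interpolation=cv2.INTER_CUBIC))
E
```

```text
tool_pos: [0.5304, -0.0192, 0.0292]
force: [-0.9, -4.7, -0.1]
```

View pics/end.png

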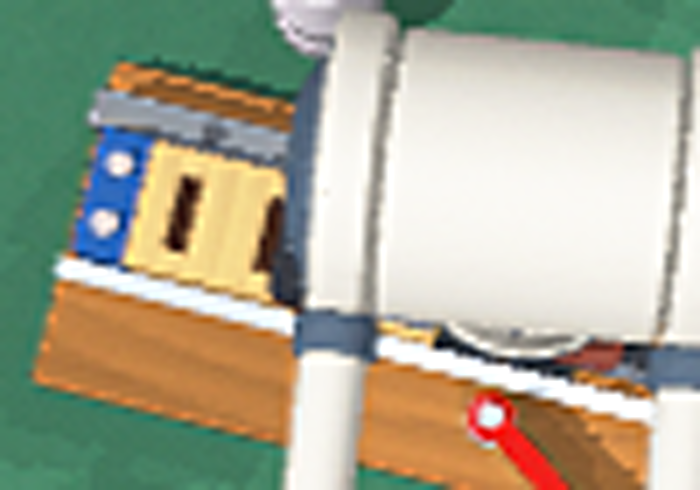

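The front blank now touches the blue stop (edge at about (140,205)) and the force is rising. One firm press to seat the row.

```bash
python3 -m crank '[[[0,0.001,0],[0,0,0]],[[0,0.0015,0],[0,0,0]],[[0,0.0015,0],[0,0,0]]]' | grep -E 'pos|^force'
```

```text
tool_pos: [0.5304, -0.0191, 0.0292]
force: [-2.5, -8.5, 1.2]
```

```bash
python3 -m crank '[[[0,0.0007,0],[0,0,0]],[[0,0.0013,0],[0,0,0]],[[0,0.0013,0],[0,0,0]]]' | grep -E 'pos|^force'; python3 g.py
```

```text
tool_pos: [0.5304, -0.0191, 0.0292]
force: [-3.4, -11.6, 1.7]
t 8.7 jig mm [ 0.3 -2.8] z 29.2 F jig [ -0.49 -12.08] 1.7 w 0.0005428677863580894
turn [-0.0008 -0.0002 -0.0004]
```

```bash
python3 -m crank '[[[0,-0.003,0],[0,0,0]],[[0,-0.008,0],[0,0,0]],[[0,-0.018,0],[0,0,0]],[[0,-0.03,0],[0,0,0]],[[0,-0.036,0],[0,0,0]],[[0,-0.036,-0.04],[0,0,0]],[[0,-0.036,-0.1],[0,0,0]],[[0.04,-0.03,-0.108],[0,0,0]],[[0.09,-0.025,-0.108],[0,0,0]],[[0.13,-0.022,-0.108],[0,0,0]],[[0.13,-0.022,-0.108],[0,0,0]],[[0.13,-0.022,-0.108],[0,0,0]]]'
python3 g.py -96,-22,110 -96,-22,33
python3 - <<'E'
from h import *
p,_=arm.grab_frame('top');_,_=0,0
h=cv2.cvtColor(p,cv2.COLOR_RGB2HSV);H,S,V=[h[...,i].astype(int) for i in range(3)]
im=p[155:255,185:335,::-1]
cv2.imwrite('pics/home.png',cv2.resize(im,None,fx=5,fy=5,interpolation=cv2.INTER_CUBIC))
E
```

```text
time: 9.9
tool_pos: [0.4328, -0.0095, 0.1108]
ee_rot: [0.122, 0.993, 0.001, 0.001]
force: [0.3, 0.3, 0.2]
width: 0.0004
finger_force: 0.0
t 9.9 jig mm [-96.7 -17.1] z 110.8 F jig [0.2  0.37] 0.17 w 0.00039564166866661526
turn [0.0007 0.0006 0.0001]
-96,-22,110 [-0.001, -0.0066, 0.0011]
-96,-22,33 [-0.0008, -0.0068, 0.1037]
```

View pics/home.png

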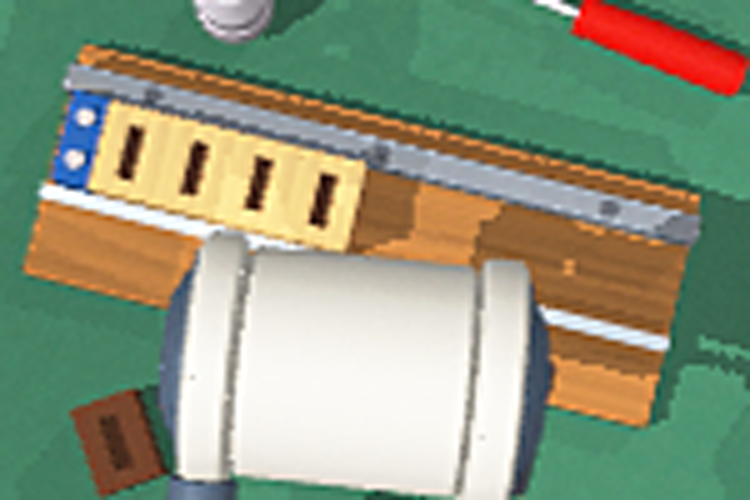

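The row is home with no gaps, blanks at (95–360, 100–250) in the crop against the stop at (80,140). Next I descend beside the latch and work out the arc.

```bash
python3 -m crank '[[[-0.001,-0.0066,0.03],[0,0,0]],[[-0.001,-0.0066,0.07],[0,0,0]],[[-0.001,-0.0066,0.095],[0,0,0]],[[-0.001,-0.0066,0.103],[0,0,0]],[[-0.001,-0.0066,0.103],[0,0,0]]]'
python3 - <<'E' > w.txt
import numpy as np
for t in np.arange(-30,96,10):
    a=np.radians(t);d=np.array([np.sin(a),-np.cos(a)]);n=np.array([np.cos(a),np.sin(a)])
    q=np.array([-48,-3])+40*d-(5+10*abs(n[0])+9*abs(n[1]))*n
    print(t,*q.round(1),sep=',')
E
cat w.txt; python3 g.py $(cut -d, -f2,3 w.txt | sed 's/$/,33/;s/^/ /')
```

```text
time: 10.45
tool_pos: [0.432, -0.0144, 0.0322]
ee_rot: [0.122, 0.993, 0.001, -0.001]
force: [-0.5, 0.6, 0.5]
width: 0.0003
finger_force: 0.0
-30,-83.7,-28.6
-20,-78.1,-34.6
-10,-71.1,-39.5
0,-63.0,-43.0
10,-57.2,-45.2
20,-50.7,-46.6
30,-43.7,-46.7
40,-36.4,-45.5
50,-29.1,-42.7
60,-22.3,-38.4
70,-16.2,-32.5
80,-11.3,-25.3
90,-8.0,-17.0
t 10.45 jig mm [-96.3 -22.1] z 32.2 F jig [-0.65  0.42] 0.46 w 0.00025808816382516563
turn [ 0.0005 -0.0007 -0.0001]
-83.7,-28.6,33 [-0.0168, -0.0087, -0.0011]
-78.1,-34.6,33 [-0.0243, -0.0167, -0.0011]
-71.1,-39.5,33 [-0.0336, -0.0232, -0.0012]
-63.0,-43.0,33 [-0.0444, -0.0279, -0.0012]
-57.2,-45.2,33 [-0.0522, -0.0308, -0.0012]
-50.7,-46.6,33 [-0.0608, -0.0327, -0.0012]
-43.7,-46.7,33 [-0.0702, -0.0328, -0.0013]
-36.4,-45.5,33 [-0.0799, -0.0312, -0.0013]
-29.1,-42.7,33 [-0.0896, -0.0275, -0.0013]
-22.3,-38.4,33 [-0.0987, -0.0218, -0.0013]
-16.2,-32.5,33 [-0.1068, -0.0139, -0.0013]
-11.3,-25.3,33 [-0.1133, -0.0043, -0.0013]
-8.0,-17.0,33 [-0.1177, 0.0068, -0.0013]
```

```bash
python3 -m crank '[[[-0.008,-0.004,-0.001],[0,0,0]],[[-0.0168,-0.0087,-0.001],[0,0,0]],[[-0.0205,-0.0127,-0.001],[0,0,0]],[[-0.0243,-0.0167,-0.001],[0,0,0]],[[-0.029,-0.02,-0.001],[0,0,0]],[[-0.0336,-0.0232,-0.001],[0,0,0]],[[-0.039,-0.0256,-0.001],[0,0,0]],[[-0.0444,-0.0279,-0.001],[0,0,0]],[[-0.0483,-0.0294,-0.001],[0,0,0]],[[-0.0522,-0.0308,-0.001],[0,0,0]],[[-0.0565,-0.0318,-0.001],[0,0,0]],[[-0.0608,-0.0327,-0.001],[0,0,0]],[[-0.0655,-0.0328,-0.001],[0,0,0]],[[-0.0702,-0.0328,-0.001],[0,0,0]],[[-0.075,-0.032,-0.001],[0,0,0]],[[-0.0799,-0.0312,-0.001],[0,0,0]],[[-0.0848,-0.0294,-0.001],[0,0,0]],[[-0.0896,-0.0275,-0.001],[0,0,0]],[[-0.0896,-0.0275,-0.001],[0,0,0]]]'
tail -4 w.txt; python3 g.py -22.3,-38.4,33 -16.2,-32.5,33 -11.3,-25.3,33 -8,-17,33
python3 - <<'E'
from h import *
ims=[arm.grab_frame(n)[0][...,::-1] for n in('top','side')]
a=cv2.resize(ims[0][140:260,180:340],None,fx=4,fy=4);b=cv2.resize(ims[1][150:270,200:300],None,fx=4,fy=4)
cv2.imwrite('pics/lat.png',cv2.resize(np.hstack([a,b]),(800,370)))
E
```

```text
time: 12.35
tool_pos: [0.493, -0.0505, 0.0339]
ee_rot: [0.122, 0.993, 0.001, 0.001]
force: [1.1, -0.2, 0.1]
width: 0.0006
finger_force: 0.1
60,-22.3,-38.4
70,-16.2,-32.5
80,-11.3,-25.3
90,-8.0,-17.0
t 12.35 jig mm [-28.4 -42.3] z 33.9 F jig [1.09 0.07] 0.1 w 0.0006117796551471096
turn [0.0006 0.0003 0.0001]
-22.3,-38.4,33 [-0.0082, 0.0052, 0.0012]
-16.2,-32.5,33 [-0.0163, 0.0131, 0.0012]
-11.3,-25.3,33 [-0.0229, 0.0227, 0.0012]
-8,-17,33 [-0.0273, 0.0337, 0.0013]
```

View pics/lat.png

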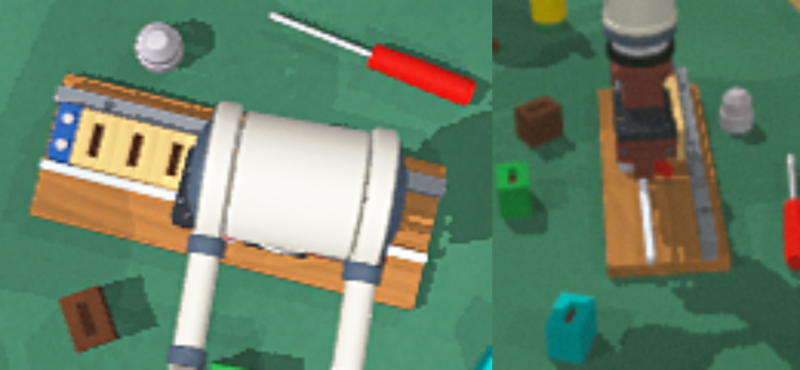

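The latch is swinging with the finger; its red tip shows at (663,168), over the rail. I continue to the stop.

```bash
python3 -m crank '[[[-0.004,0.0026,0.001],[0,0,0]],[[-0.0082,0.0052,0.001],[0,0,0]],[[-0.0122,0.009,0.001],[0,0,0]],[[-0.0163,0.0131,0.001],[0,0,0]],[[-0.0196,0.018,0.001],[0,0,0]],[[-0.0229,0.0227,0.001],[0,0,0]],[[-0.025,0.028,0.001],[0,0,0]],[[-0.0273,0.031,0.001],[0,0,0]],[[-0.0273,0.0337,0.001],[0,0,0]],[[-0.0273,0.0337,0.001],[0,0,0]]]'
python3 g.py
python3 -m crank '[[[0,0.0015,0],[0,0,0]],[[0,0.003,0],[0,0,0]],[[0,0.003,0],[0,0,0]]]' | grep -E 'pos|^force'
```

```text
time: 13.45
tool_pos: [0.5186, -0.0306, 0.0333]
ee_rot: [0.122, 0.993, 0.001, 0.001]
force: [0.3, 0.4, 0.1]
width: 0.0006
finger_force: 0.0
t 13.45 jig mm [ -8.3 -16.8] z 33.3 F jig [0.2  0.49] 0.12 w 0.0005786337048559383
turn [0.0007 0.0002 0.0001]
tool_pos: [0.5189, -0.0295, 0.0333]
force: [-0.4, -4.4, 0.5]
```

```bash
python3 -m crank '[[[0,0.0015,0],[0,0,0]],[[0,0.003,0],[0,0,0]],[[0,0.003,0],[0,0,0]]]' | grep -E 'pos|^force';python3 g.py
```

```text
tool_pos: [0.519, -0.0293, 0.0333]
force: [-1.7, -11.6, 1.5]
t 14.05 jig mm [ -8.3 -15.5] z 33.3 F jig [  1.17 -11.71] 1.49 w 0.000639705252349022
turn [-0.0011  0.0002 -0.0004]
```

It has stalled against the hard stop at 12 N. Back off along -y, lift, and move aside to look.

```bash
python3 -m crank '[[[0,-0.004,0],[0,0,0]],[[0,-0.012,0],[0,0,0]],[[0,-0.03,0],[0,0,0]],[[0,-0.045,-0.01],[0,0,0]],[[0,-0.045,-0.07],[0,0,0]],[[0,-0.045,-0.13],[0,0,0]],[[0,-0.1,-0.19],[0,0,0]],[[0,-0.16,-0.2],[0,0,0]],[[0,-0.22,-0.2],[0,0,0]],[[0,-0.28,-0.2],[0,0,0]],[[0,-0.32,-0.2],[0,0,0]],[[0,-0.32,-0.2],[0,0,0]],[[0,-0.32,-0.2],[0,0,0]]]'
python3 - <<'E'
from h import *
p,d=arm.grab_frame('top')
h=cv2.cvtColor(p,cv2.COLOR_RGB2HSV);H,S,V=[h[...,i].astype(int) for i in range(3)]
roi=np.zeros(H.shape,bool);roi[170:250,185:300]=1
for k,m,z in(('blank',(H>12)&(H<30)&(V>190)&(S>40)&(S<150),.062),('red',((H<6)|(H>174))&(S>170)&(V>120),.048)):
    for b in blobs(m&roi):
        W=onplane('top',np.argwhere(b)[:,::-1],z)[:,:2];r=cv2.minAreaRect((W*1000).astype(np.float32));print(k,np.round(r[0],1),np.round(r[1],1),round(r[2],1))
cv2.imwrite('pics/fin.png',cv2.resize(p[145:275,185:345,::-1],None,fx=4.6,fy=4.6,interpolation=cv2.INTER_CUBIC))
E
```

```text
time: 15.35
tool_pos: [0.4608, -0.2602, 0.1829]
ee_rot: [0.123, 0.992, 0.001, 0.0]
force: [0.3, -0.5, 0.0]
width: 0.0007
finger_force: 0.0
blank [547.9  59.3] [144.   52.3] 75.9
red [511.6 -13.5] [15.1 73.8] 78.2
```

View pics/fin.png

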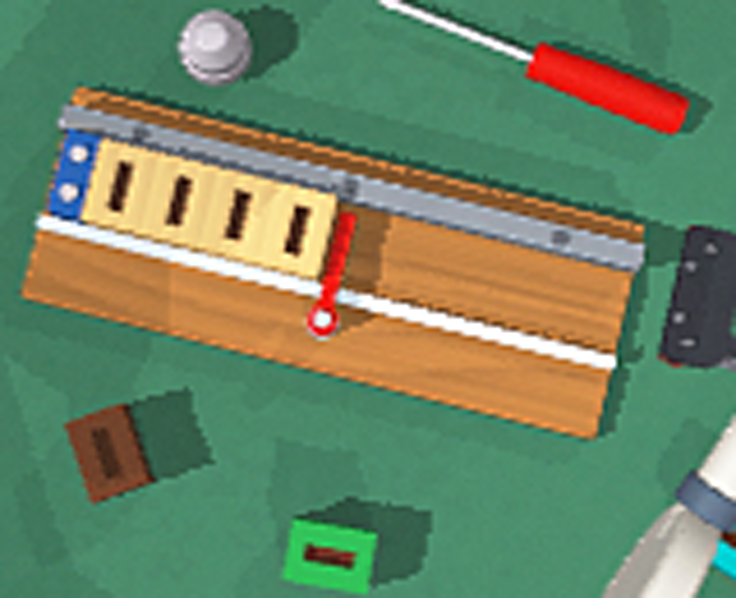

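The row is against the stop with a measured length of 144.0 mm (4 × 36, so no gaps). The red bar lies straight across the rail behind it, bystanders have not moved, and the gripper is clear.

```bash
python3 -c "
from station import arm;print(arm.finish_job())"
```

```text
the job is handed in; nothing more can be done
None
```

The four blanks are home against the blue stop as one row with no gaps, the red latch is closed behind them, and I handed the job in with the arm clear at about 15 s of the 53 s allowed.

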